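Tip the last L-shaped test tile onto its foot and slide it home in the setting tray

ROBOT

A 6-joint arm with a two-finger parallel gripper is mounted at the origin on the work surface; the furniture and walls round the work are solid. World frame = base frame: x ahead of the robot, y to its left, z up, the work surface at z = 0. Lengths are in mm, angles in rad, forces in N, time in s.
With the tool pointing down it reaches from about 275 to 1000 mm from the base axis. Payload 8.4 kg.
Tool frame: the origin (TCP) lies at the very end of the fingers, on their centre line; the grasp point (between the pads) lies 19 mm behind it (r.pinch_z is the distance from the TCP to the grasp point, in mm); z points along the fingers, y is the line along which they close (so a half turn about z gives the same grasp; the last joint's range is limited). The gripper opens to 85 mm and grips with 20 to 120 N. Pads are 22 mm wide; open, the fingers measure 114 mm over their backs; the gripper's body (76 mm by 85 mm) begins 54 mm behind the grasp point. The pads swing forward as they close: fully open they stand 13 mm farther back than shut.
Start: joints at [1.265, 0.353, 1.633, -0, 1.155, -0.002], TCP at [186.966, 596.382, 202.681] pointing down, gripper open.
Joint ranges: [-2.63, 2.63], [-0.92, 2.1], [0.06, 2.66], [-1.3, 4.44], [0, 2.69], [-3.02, 3.02]. Speed limits (rad/s): [2.22, 2.22, 2.79, 3.14, 3.14, 3.14].

INTERFACE

Orientations are given as [roll, pitch, yaw] about the fixed x, y, z axes, in that order (R = Rz(yaw) Ry(pitch) Rx(roll)).
In Python, from rig import r gives the robot as it stands.
- The arm moves only by the tool carry_out, never from a script. Its argument "series" is a list of rows, each a list of 7 numbers: the turn, a rotation vector about the tool's x, y, z as a fraction of full scale, then the shift along the tool's x, y, z as a fraction of full scale, then the gripper command: -1 is fully open, 1 is shut, values between are in proportion. A call has 1 to 8 rows; each row is the pose to reach, as a shift and turn from the pose commanded when the call began, along the tool's axes at that moment, turning the shorter way round; what a row does not reach only later rows make up. Full scale, the value 1, is 0.25 m for a shift and pi rad for a turn. A row lasts 1/8 s, in which the tool goes at most 62.5 mm and 10.7 degrees, less where a joint would pass 70% of its speed; a pose out of reach is approached as far as the arm can. A call with a number of a shift or a turn outside -1 to 1 is refused whole. A call with a gripper value outside its range is refused whole. The fingers move at their own pace and stop on an object; "force" is the grip in N (left out, the last holds). Time passes only in rows, so rows that repeat a pose let the fingers close. It gives the time, the measured TCP pose, the force, the opening and the grip force at its end, in the units of the state.
- r.sense(): the state, without advancing time (a new reading comes with each control period).
- r.grab_frame(name): name is "scene" or "top"; returns the picture (420x560x3 uint8, red, green, blue); there is no depth.
- r.get_calibration(name): a dict with "K" (3x3 intrinsics, pixels), "pose" (4x4, takes a point from camera to world coordinates). Camera axes: x right, y up, looking along -z (the intrinsics and any distortion apply to the point x, -y, -z); pixel columns grow to the right and rows downward; lengths in mm; the calibration is good to about 2 mm. A picture is of the moment at which its call begins. get_calibration takes no time and is no camera call.
- r.sign_off(): hands the job in; it is judged then, once.
Trained networks look in the newest picture that a camera, given by its name, has taken for a name from the list of things; names that differ only in an ending like _2 or _b are one class to them, and where a whole thing is asked for, a point or a joint stands for the part that bears it (a point fixed in the world has none). Each returns a list of dicts, best first, with "score" (0 to 1); they miss things now and then, are a little off and sometimes report something else, mostly with a low value. They report only what shows in the picture. A call takes as long as a camera call.
- r.silhouettes(camera, label): "region" (420x560 bool, what is visible of it) and "position" ([row, column] in pixels, amid what is visible of it).
The state is a dict: "clock": time; "qpos": joint angles; "qvel": joint speeds; "joint_efforts": joint torques, N m; "eef_pos": TCP position; "tcp_rot": TCP orientation; "contact_force": force on the tool from outside, world axes, zero at the start; "wrist_torque": the same for the moment, N m; "opening": opening from 0.0 (shut) to 1.0 (fully open); "grasp_force": force on a finger pad.
Only numpy, scipy, OpenCV 4.12 (cv2) and the standard library are available. Lean on these libraries where they do the work, as an engineer would, in place of code of your own. Each camera call takes 0.05 s, during which the arm holds its last target. There are 200 camera calls.

TASK

Two of the three L-shaped clay test tiles already stand in the wooden setting tray; the third still lies on its back on the tray's bare front part. Bring it to the empty bay, tip it up onto its foot and push it in until its toe meets the rail at the back, so that it stands upright and square in the bay, facing the same way as the other two. The clay is too soft to be carried, so slide and tip it without ever picking it up, and leave the standing tiles, the jar, the pot and the brush where they are.

Things in the scene. Friction and masses are not known exactly. Their poses are not given: they have to be found in the camera images.
- tile_mid (a point): Loose tile, centre of its plate. Brown clay L: plate 90 long, 72 wide, 10 thick (hole near its top edge, white slip band on its face); foot 15 thick, full width, square off the plate's heel end, 70 from plate's back to toe. Axes: x heel to top edge (heel edge 45 back), y across, z way the foot points (back 5 below). Lies z up, heel end nearer the bays; wanted x up, z to back rail. About 0.25 kg.
- tile_heel (a point): Loose tile, middle of its heel edge, where the foot's underside meets the plate's back; axes as tile_mid. Mass centre: 25 mm from here along x, 22 mm along z. Heights above the board: pushed level low (20 mm up), the lying tile slides; pushed level at the upper end of the upstanding foot (55 to 65 mm up) towards the tray, it tips over this edge, and past about 50 degrees it falls onto its foot by itself.
- tile_toe (a point): Loose tile, middle of the foot's end face (toe), 70 mm from the plate's back and half-way through the foot's 15 mm thickness; axes as tile_mid. While the tile lies, this is the top of the foot, 70 mm above the board.
- batt_free_top (a point): Centre of the top of the thin batt flooring the tray's empty bay, 3 mm above the tray's board (19 above the bench); fixed. Axes: x squarely into the tray to the back rail, y along the rail, z up. Bay 86 wide between runners 8 wide, 12 high with round noses that begin 27 before it. Open front edge 41 before it (-x), bevelled 0 to 3 high over 9. Rail face 41 behind it (+x).
- tray_rail (a point): Middle of the top edge of the back rail's front face, 24 mm above the board, of the wooden setting tray: a fixed plywood board 292 x 330 mm (330 along the rail), 16 mm thick, whose bare front part reaches 190 mm before the batts' front edges; axes as batt_free_top. Three bays side by side at 94 mm pitch, the middle one in line with this point; any of them can be the empty one.
- stood_tile_a_mid (a point): Centre of the plate of a tile like the loose one that stands as wanted in another bay, loose, toe close to the rail, its top 93 mm above the board. Axes: x the way its foot points, z up.
- stood_tile_b_mid (a point): The same point and axes of the other standing tile.
- slip_jar: Jar with a black lid, 66 mm across and 94 mm high, loose, to the left of the work; origin at the middle of its underside. Leave alone.
- water_pot: Blue open pot, 102 mm across and 64 mm high, loose, to the left of the work; origin at the middle of its underside. Leave alone.
- brush: Paint brush lying on the bench, 212 mm long and 13 mm high, loose, to the left of the work; origin below its middle. Leave alone.

How it is judged (in metres and radians):
At the end, for the whole second after the job is handed in: The tile stands on its foot on the empty bay's batt, at rest: upright within 0.08 rad, toe within 6 mm of the back rail, centred within 12 mm, square within 0.12 rad. The two other tiles stand upright (0.1 rad) within 20 mm of where they were (angle between tile_mid's own x axis and vertical below 0.08 rad and x of tile_toe in the frame of batt_free_top above 0.035 m and y of tile_mid in the frame of batt_free_top between -0.012 and 0.012 m and z of tile_heel in the frame of batt_free_top between -0.003 and 0.006 m and angle between the z axis of tile_mid and the x axis of batt_free_top, either way round below 0.12 rad and linear speed of test_tile below 0.02 m/s and angle between each of stood_tile_a_mid, stood_tile_b_mid's own z axis and vertical below 0.1 rad and distance of each of stood_tile_a_mid, stood_tile_b_mid from where it was at the start of the episode below 0.02 m); the robot touches nothing.
It fails at once if the tile is picked up (its heel edge is lifted more than 45 mm above the tray) (z of tile_heel in the frame of batt_free_top above 0.042 m).
It fails at once if a standing tile is knocked over or moved more than 20 mm (distance of any of stood_tile_a_mid, stood_tile_b_mid from where it was at the start of the episode above 0.02 m or angle between any of stood_tile_a_mid, stood_tile_b_mid's own z axis and vertical above 0.3 rad).
It fails at once if the jar, the pot or the brush is moved more than 20 mm (distance of any of slip_jar, water_pot, brush from where it was at the start of the episode above 0.02 m).
It also fails if it takes over 64 s, if anything falls off the work surface, if the arm or the gripper's body presses on something with over 40 N, if the wrist force passes 120 N, or if a joint passes its speed limit or range.

## Working session

There is one attempt and no reset: what is moved stays moved. The work goes in short steps, Python scripts to look and compute and a tool call to move; the robot and the scene stay as the last step left them, time stands still between calls to the robot, and variables do not carry over. Pictures are saved under pics/ and viewed, at most 10 in all, crops included, and the job is handed in when it is done.

Besides the shell and the picture viewer there is one more tool, called by a JSON object that holds its "op" and its "data". carry_out: Moves the arm, as the interface text tells. Its arguments: {"type":"object","properties":{"series":{"type":"array"},"force":{"type":"number"}},"required":["series"]}

```bash
mkdir -p pics; ls; python3 - <<'E'
from rig import r
import cv2,numpy as np
s=r.sense();print(s['clock'],s['eef_pos'],s['tcp_rot'],s['contact_force'],s['opening'])
ims=[]
for n in('scene','top'):
    im=r.grab_frame(n);cv2.imwrite(f'pics/{n}0.png',im[:,:,::-1]);c=r.get_calibration(n);print(n,c['K'],c['pose'],[k for k in c])
E
```

```text
pics
0.0 [186.80160346 595.89892118 201.97376663] [-3.14022170e+00 -2.66742741e-05  2.83781970e+00] [-0.15744943 -0.89938978 -0.34434929] 1.0019104253056486
scene [[504.77447038   0.         282.46900212]
 [  0.         504.77447038 219.98825558]
 [  0.           0.           1.        ]] [[ 7.64165262e-01  2.43617270e-01 -5.97245409e-01 -1.22696895e+02]
 [-6.44728063e-01  3.16365196e-01 -6.95872681e-01 -6.61255787e+02]
 [ 1.94210579e-02  9.16822605e-01  3.98822183e-01  5.00910925e+02]
 [ 0.00000000e+00  0.00000000e+00  0.00000000e+00  1.00000000e+00]] ['K', 'pose']
top [[526.45945016   0.         280.65832399]
 [  0.         526.45945016 209.83763061]
 [  0.           0.           1.        ]] [[ 1.45144887e-02  9.96734408e-01 -7.94345609e-02  4.16380852e+02]
 [-9.99869361e-01  1.50333645e-02  5.93795858e-03  6.39051132e+01]
 [ 7.11273633e-03  7.93379972e-02  9.96822397e-01  1.06724943e+03]
 [ 0.00000000e+00  0.00000000e+00  0.00000000e+00  1.00000000e+00]] ['K', 'pose']
```

View pics/scene0.png

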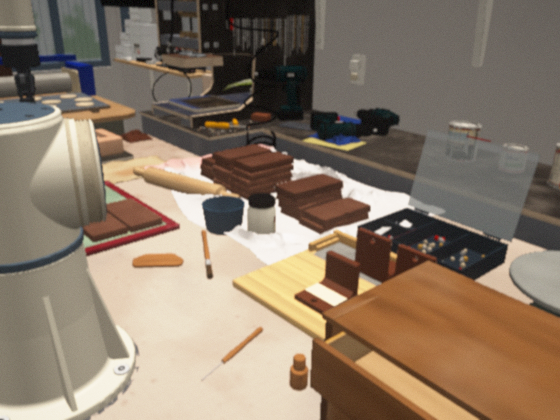

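View pics/top0.png

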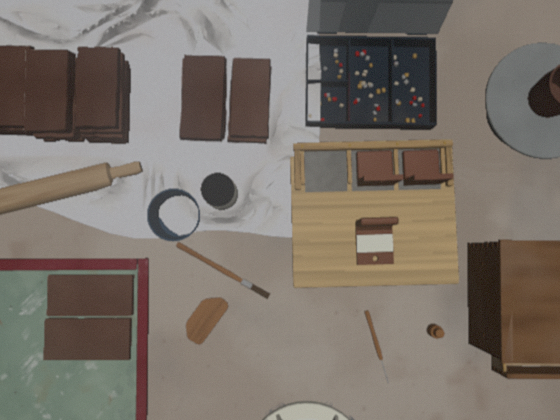

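```bash
cat > h.py <<'E'
import numpy as np,cv2
from rig import r
def ray(n,u,v,z):
    c=r.get_calibration(n);K,P=c['K'],c['pose']
    d=P[:3,:3]@np.array([(u-K[0,2])/K[0,0],-(v-K[1,2])/K[1,1],-1]);o=P[:3,3]
    return o+d*(z-o[2])/d[2]
def proj(n,p):
    c=r.get_calibration(n);K,P=c['K'],c['pose']
    q=P[:3,:3].T@(np.array(p)-P[:3,3]);return K[0,0]*q[0]/-q[2]+K[0,2],K[1,1]*q[1]/q[2]+K[1,2]
E
python3 - <<'E'
from h import *
im=cv2.imread('pics/top0.png')[135:292,286:464]
im=cv2.resize(im,None,fx=3.8,fy=3.8,interpolation=cv2.INTER_CUBIC);cv2.imwrite('pics/c0.png',im)
r.grab_frame('top')
for l in('tile_mid','stood_tile_a_mid','slip_jar','water_pot','brush','tray_rail'):
    for d in r.silhouettes('top',l):
        m=d['region'];ys,xs=np.nonzero(m);print(l,round(d['score'],2),d['position'],xs.min(),xs.max(),ys.min(),ys.max())
        if l=='tile_mid':
            print(cv2.minAreaRect(np.c_[xs,ys].astype(np.float32)))
E
```

```text
tile_mid 0.87 [239.0, 373.0] 355 398 216 264
((376.97027587890625, 240.13894653320312), (47.28224182128906, 43.49139404296875), 88.02507019042969)
stood_tile_a_mid 0.73 [169.5, 423.1] 402 453 148 184
slip_jar 0.76 [191.1, 221.3] 200 238 172 210
slip_jar 0.25 [237.6, 375.2] 355 398 216 264
brush 0.83 [268.2, 222.8] 176 268 242 297
tray_rail 0.25 [268.3, 218.5] 176 268 242 297
```

View pics/c0.png

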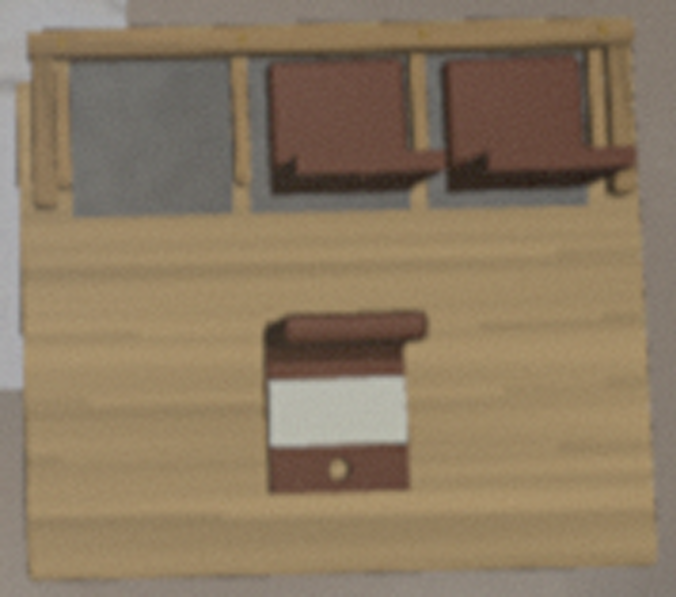

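```bash
python3 - <<'E'
from h import *
P=lambda u,v,z:np.round(ray('top',286+u/3.8-.37,135+v/3.8-.37,z),1)
for n,u,v,z in[('front L',30,578,16),('front R',657,565,16),('railtop frontface L',60,57,40),('railtop ff R',600,47,40),
 ('batt FL',72,216,19),('batt FR',234,213,19),('batt2 FL',251,211,19),('batt3 FR',587,206,16),
 ('plate topL',270,493,26),('plate topR',409,489,26),('bandFL',270,447,26),('bandFR',407,442,26),('bandBL',269,380,26),('bandBR',405,376,26),
 ('toe BL',288,320,86),('toe BR',425,312,86),('toe FL',288,342,86),('toe FR',427,336,86),('hole',338,469,26)]:print(n,P(u,v,z))
E
```

```text
front L [347.8  29.9  16. ]
front R [ 359.1 -297.7   16. ]
railtop frontface L [618.2  18.5  40. ]
railtop ff R [ 627.9 -263.    40. ]
batt FL [537.5  10.3  19. ]
batt FR [540.5 -75.2  19. ]
batt2 FL [541.7 -84.2  19. ]
batt3 FR [ 547.4 -262.8   16. ]
plate topL [393.9 -93.6  26. ]
plate topR [ 397.  -165.8   26. ]
bandFL [417.6 -93.5  26. ]
bandFR [ 421.3 -164.8   26. ]
bandBL [452.4 -92.9  26. ]
bandBR [ 455.5 -163.8   26. ]
toe BL [480.  -93.1  86. ]
toe BR [ 484.9 -160.6   86. ]
toe FL [469.1 -93.2  86. ]
toe FR [ 473.1 -161.6   86. ]
hole [ 406.8 -128.9   26. ]
```

{"op": "carry_out", "data": {"series": [[0, 0, -0.108, -0.8, -0.96, 0, -1], [0, 0, -0.108, -0.8, -0.96, 0, -1], [0, 0, -0.108, -0.8, -0.96, 0, -1], [0, 0, -0.108, -0.8, -0.96, 0, -1], [0, 0, -0.108, -0.8, -0.96, 0, -1], [0, 0, -0.108, -0.8, -0.96, 0, -1], [0, 0, -0.108, -0.8, -0.96, 0, -1]], "force": 20}}

```text
clock: 1.32
eef_pos: [306.3, 308.0, 203.0]
tcp_rot: [3.141, 0.001, -3.107]
contact_force: [0.3, 0.6, 0.1]
opening: 0.999
grasp_force: 0.0
```

{"op": "carry_out", "data": {"series": [[0, 0, 0, -0.312, -0.882, 0, -1], [0, 0, 0, -0.312, -0.882, 0, -1], [0, 0, 0, -0.312, -0.882, 0, -1], [0, 0, 0, -0.312, -0.882, 0, -1], [0, 0, 0, -0.312, -0.882, 0, -1]]}}

```text
clock: 1.95
eef_pos: [393.1, 89.0, 202.8]
tcp_rot: [-3.141, 0.001, -3.108]
contact_force: [1.1, 0.6, -0.7]
opening: 1.003
grasp_force: 0.0
```

{"op": "carry_out", "data": {"series": [[0, 0, 0, -0.312, -0.882, 0, -1], [0, 0, 0, -0.312, -0.882, 0, -1], [0, 0, 0, -0.312, -0.882, 0, -1], [0, 0, 0, -0.312, -0.882, 0, -1], [0, 0, 0, -0.312, -0.882, 0, -1], [0, 0, 0, -0.312, -0.882, 0, -1], [0, 0, 0, -0.312, -0.882, 0, -1]]}}

```text
clock: 2.82
eef_pos: [477.4, -125.8, 202.6]
tcp_rot: [3.141, -0.0, -3.104]
contact_force: [0.8, 0.9, 0.0]
opening: 1.001
grasp_force: 0.0
```

```bash
python3 - <<'E'
from h import *
print(r.sense()['eef_pos'],r.sense()['tcp_rot'],r.sense()['qpos'])
im=r.grab_frame('scene')[:,:,::-1];im=im[200:340,220:460];cv2.imwrite('pics/s1.png',cv2.resize(im,None,fx=3,fy=3,interpolation=cv2.INTER_CUBIC))
E
```

```text
[ 477.43044692 -125.80161194  202.56647344] [ 3.14110458e+00 -4.19754413e-04 -3.10390719e+00] [-2.60937128e-01  1.48016803e-01  1.90734409e+00  3.87491781e-04
  1.08677656e+00 -1.86959922e+00]
```

View pics/s1.png

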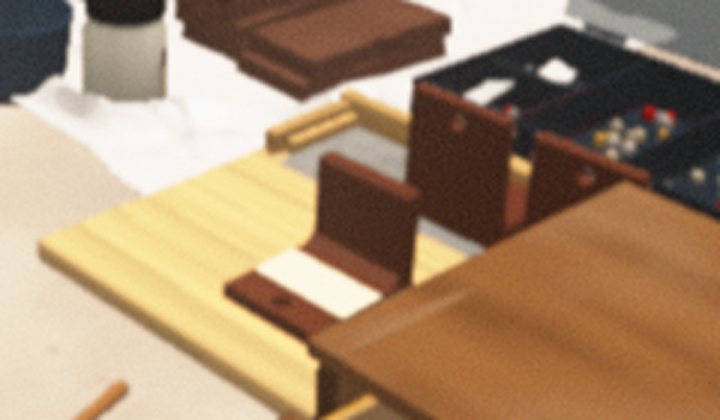

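{"op": "carry_out", "data": {"series": [[0, 0, 0, 0, -0.006, 0.2, -1], [0, 0, 0, 0, -0.006, 0.38, -1], [0, 0, 0, 0, -0.006, 0.45, -1], [0, 0, 0, 0, -0.006, 0.51, -1], [0, 0, 0, 0, -0.006, 0.51, -1]]}}

```text
clock: 3.5
eef_pos: [477.2, -128.5, 74.7]
tcp_rot: [3.141, -0.001, -3.105]
contact_force: [-0.5, 0.1, -0.2]
opening: 1.0
grasp_force: 0.0
```

{"op": "carry_out", "data": {"series": [[0, 0, 0, 0, 0, 0.05, -1], [0, 0, 0, 0, 0, 0.1, -1], [0, 0, 0, 0, 0, 0.15, -1], [0, 0, 0, 0, 0, 0.19, -1], [0, 0, 0, 0, 0, 0.19, -1]]}}

```text
clock: 4.12
eef_pos: [476.9, -129.0, 26.7]
tcp_rot: [3.141, -0.002, -3.106]
contact_force: [-1.1, -0.3, -0.2]
opening: 0.999
grasp_force: 0.0
```

{"op": "carry_out", "data": {"series": [[0, 0, 0, 0, 0, 0, -0.65], [0, 0, 0, 0, 0, 0, -0.65], [0, 0, 0, 0, 0, 0, -0.65], [0, 0, 0, 0, 0, 0, -0.65], [0, 0, 0, 0, 0, 0, -0.65]], "force": 20}}

```text
clock: 4.75
eef_pos: [477.9, -129.2, 27.9]
tcp_rot: [-3.141, 0.001, -3.106]
contact_force: [1.5, -0.0, 1.1]
opening: 0.835
grasp_force: 24.3
```

{"op": "carry_out", "data": {"series": [[0, 0, 0, 0.01, 0.05, 0, -0.65], [0, 0, 0, 0.02, 0.1, 0, -0.65], [0, 0, 0, 0.03, 0.15, 0, -0.65], [0, 0, 0, 0.04, 0.2, 0, -0.65], [0, 0, 0, 0.05, 0.25, 0, -0.65], [0, 0, 0, 0.06, 0.3, 0, -0.65], [0, 0, 0, 0.07, 0.35, 0, -0.65], [0, 0, 0, 0.072, 0.376, 0, -0.65]]}}

```text
clock: 5.75
eef_pos: [456.1, -35.1, 27.9]
tcp_rot: [-3.141, 0.0, -3.105]
contact_force: [0.7, -5.3, 6.2]
opening: 0.839
grasp_force: 25.0
```

{"op": "carry_out", "data": {"series": [[0, 0, 0, 0, 0, 0, -0.7], [0, 0, 0, 0, 0, 0, -1], [0, 0, 0, 0, 0, 0, -1], [0, 0, 0, 0, 0, 0, -1], [0, 0, 0, 0, 0, 0, -1]]}}

```text
clock: 6.38
eef_pos: [456.2, -35.9, 27.6]
tcp_rot: [3.142, -0.0, -3.106]
contact_force: [0.1, -0.6, -0.0]
opening: 1.0
grasp_force: 0.0
```

{"op": "carry_out", "data": {"series": [[0, 0, 0, 0, 0, -0.08, -1], [0, 0, 0, 0, 0, -0.2, -1], [0, 0, 0, 0, 0, -0.4, -1], [0, 0, 0, 0.2, 0, -0.5, -1], [0, 0, 0, 0.4, 0, -0.5, -1], [0, 0, 0, 0.6, 0, -0.5, -1], [0, 0, 0, 0.6, 0, -0.5, -1]]}}

```text
clock: 7.25
eef_pos: [302.9, -41.0, 152.2]
tcp_rot: [3.141, -0.002, -3.107]
contact_force: [0.5, -0.6, 1.4]
opening: 1.0
grasp_force: 0.0
```

```bash
python3 - <<'E'
from h import *
print(r.sense()['eef_pos'],r.sense()['tcp_rot'])
im=r.grab_frame('top')[:,:,::-1];cv2.imwrite('pics/top2.png',im);im=im[135:292,286:464]
im=cv2.resize(im,None,fx=3.8,fy=3.8,interpolation=cv2.INTER_CUBIC);cv2.imwrite('pics/c2.png',im)
E
```

```text
[302.85405602 -41.01686831 152.24051388] [ 3.14137536e+00 -1.57357153e-03 -3.10689024e+00]
```

View pics/c2.png

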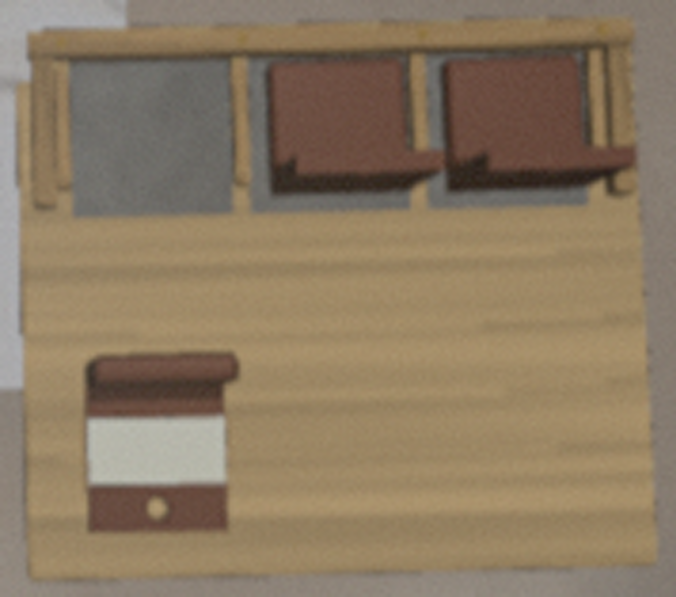

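```bash
python3 - <<'E'
from h import *
t=.035;B=np.array([580.5,-31])
def P(u,v,z):
    d=ray('top',286+u/3.8-.37,135+v/3.8-.37,z)[:2]-B
    return np.round([d[0]*np.cos(t)+d[1]*np.sin(t),-d[0]*np.sin(t)+d[1]*np.cos(t)],1)
for n,u,v,z in[('plate topL',88,531,26),('plate topR',228,529,26),('bandFL',87,485,26),('bandFR',226,483,26),('bandBL',88,418,26),('bandBR',223,416,26),
 ('toe BL',95,357,86),('toe BR',237,353,86),('toe FL',95,382,86),('toe FR',237,380,86),('hole',157,509,26),('battFL',72,216,19),('battFR',234,213,19)]:print(n,P(u,v,z))
d=np.array([456.2,-35.5])-B;print(d[0]*np.cos(t)+d[1]*np.sin(t),-d[0]*np.sin(t)+d[1]*np.cos(t))
E
```

```text
plate topL [-206.3   38.8]
plate topR [-206.8  -33.7]
bandFL [-182.6   38.7]
bandFR [-183.1  -33.4]
bandBL [-148.    37.4]
bandBR [-148.4  -32.9]
toe BL [-118.9   36.8]
toe BR [-118.4  -33. ]
toe FL [-131.2   37.1]
toe FR [-131.6  -32.6]
hole [-195.7    2.8]
battFL [-41.5  42.8]
battFR [-41.6 -42.8]
-124.38134186738915 -0.14763220403670907
```

{"op": "carry_out", "data": {"series": [[0, 0, 0, -0.2, 0, 0, 0.06], [0, 0, 0, -0.4, 0, 0, 0.06], [0, 0, 0, -0.52, 0, 0, 0.06], [0, 0, 0, -0.52, 0, 0, 0.06], [0, 0, 0, -0.52, 0, 0.15, 0.06], [0, 0, 0, -0.52, 0, 0.25, 0.06], [0, 0, 0, -0.52, 0, 0.336, 0.06], [0, 0, 0, -0.52, 0, 0.336, 0.06]]}}

```text
clock: 8.3
eef_pos: [434.8, -36.4, 67.4]
tcp_rot: [3.141, -0.004, -3.106]
contact_force: [-0.7, -0.4, -0.3]
opening: 0.474
grasp_force: 0.0
```

{"op": "carry_out", "data": {"series": [[0, 0, 0, -0.02, 0, 0, 0.06], [0, 0, 0, -0.04, 0, 0, 0.06], [0, 0, 0, -0.06, 0, 0, 0.06], [0, 0, 0, -0.08, 0, 0, 0.06], [0, 0, 0, -0.1, 0, 0, 0.06], [0, 0, 0, -0.12, 0, 0.005, 0.06]]}}

```text
clock: 9.05
eef_pos: [466.7, -35.5, 67.5]
tcp_rot: [-3.142, 0.0, -3.106]
contact_force: [-0.6, 0.4, 0.4]
opening: 0.472
grasp_force: 0.0
```

```bash
python3 - <<'E'
from h import *
s=r.sense();print(s['eef_pos'],s['contact_force'])
im=r.grab_frame('scene')[:,:,::-1];im=im[200:340,220:460];cv2.imwrite('pics/s3.png',cv2.resize(im,None,fx=3,fy=3,interpolation=cv2.INTER_CUBIC))
E
```

```text
[466.69680725 -35.48048522  67.46278693] [-0.57795518  0.44986213  0.4328634 ]
```

View pics/s3.png

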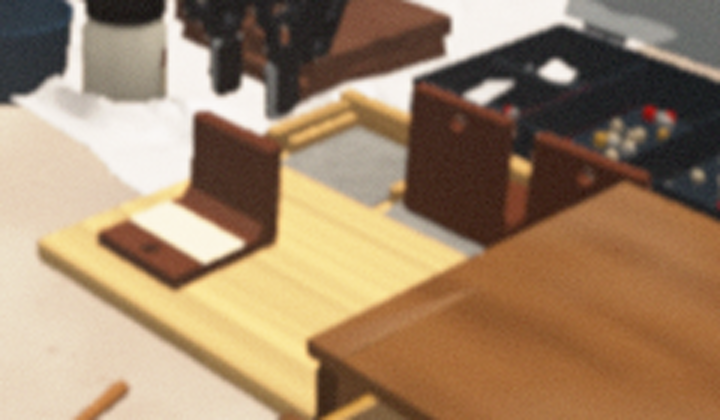

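```bash
python3 - <<'E'
from h import *
c=lambda p:[(round((a-o)*3)) for a,o in zip(proj('scene',p),(220,200))]
print('tcp',c([466.7,-35.5,67.5]),'toeTop',c([455,-35,86]),'frontL',c([348,30,16]),'tray corner rail',c([618,18.5,40]))
for z in (67,100,150,202,250):print(z,c([466.7,-35.5,z]))
im=r.grab_frame('top')[:,:,::-1];im=im[80:300,180:464]
cv2.imwrite('pics/c3.png',cv2.resize(im,None,fx=2.6,fy=2.6,interpolation=cv2.INTER_CUBIC))
s=r.sense();print(s['qpos'],s['eef_pos'])
E
```

```text
tcp [248, 148] toeTop [235, 126] frontL [36, 236] tray corner rail [351, 97]
67 [248, 149]
100 [250, 102]
150 [253, 28]
202 [256, -53]
250 [259, -130]
[-7.90457947e-02  3.01910507e-01  2.07699514e+00  1.14744421e-05
  7.62424305e-01 -1.68539380e+00] [466.87670344 -35.47404542  67.31910835]
```

View pics/c3.png

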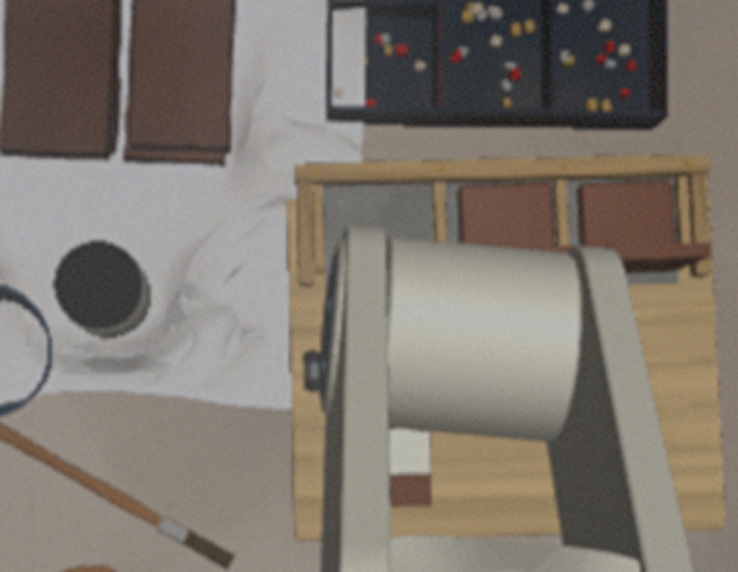

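{"op": "carry_out", "data": {"series": [[0, 0, 0, 0.07, 0, 0, 0.06], [0, 0, 0, 0.136, 0, 0, 0.06], [0, 0, 0, 0.136, 0, 0, 0.06], [0, 0, 0, 0.136, 0, 0, 0.06], [0, 0, 0, 0.136, 0, 0.04, 0.06], [0, 0, 0, 0.136, 0, 0.08, 0.06], [0, 0, 0, 0.136, 0, 0.124, 0.06], [0, 0, 0, 0.136, 0, 0.124, 0.06]]}}

```text
clock: 10.15
eef_pos: [431.4, -36.6, 35.2]
tcp_rot: [3.141, -0.002, -3.106]
contact_force: [-0.3, -0.0, 0.2]
opening: 0.471
grasp_force: 0.0
```

```bash
python3 - <<'E'
from h import *
s=r.sense();print(s['eef_pos'],s['contact_force'])
im=r.grab_frame('scene')[:,:,::-1];im=im[160:320,220:400];cv2.imwrite('pics/s4.png',cv2.resize(im,None,fx=3.7,fy=3.7,interpolation=cv2.INTER_CUBIC))
E
```

```text
[431.39591178 -36.61321763  35.23403876] [-0.26434929 -0.00470414  0.2397584 ]
```

View pics/s4.png

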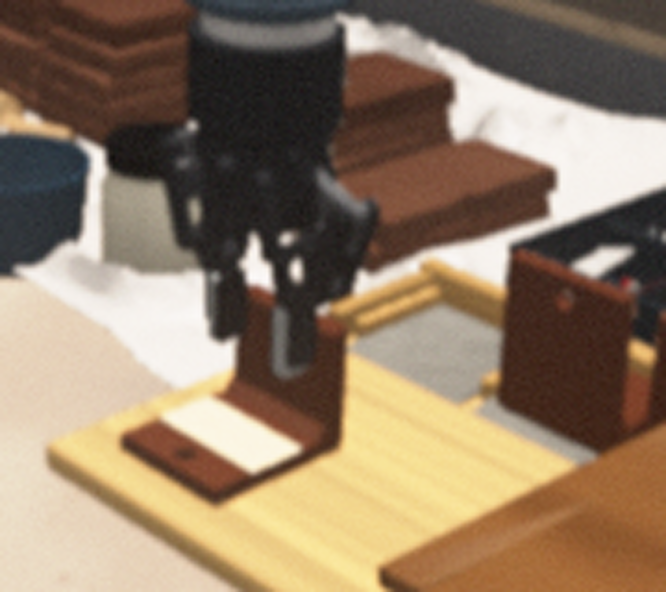

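```bash
python3 - <<'E'
from h import *
for z in (35,45,50,55,60,65,70):
  print(z,[[round((a-o)*3.7) for a,o in zip(proj('scene',[x,y,z]),(220,160))] for x,y in((431,-63),(431,-10))])
E
```

```text
35 [[288, 428], [220, 388]]
45 [[289, 411], [220, 371]]
50 [[289, 402], [220, 362]]
55 [[289, 393], [221, 354]]
60 [[290, 384], [221, 345]]
65 [[290, 375], [221, 336]]
70 [[290, 366], [221, 328]]
```

{"op": "carry_out", "data": {"series": [[0, 0, 0, -0.02, 0, -0.012, 0.06], [0, 0, 0, -0.04, 0, -0.012, 0.06], [0, 0, 0, -0.06, 0, -0.012, 0.06], [0, 0, 0, -0.08, 0, -0.012, 0.06], [0, 0, 0, -0.1, 0, -0.012, 0.06], [0, 0, 0, -0.12, 0, -0.012, 0.06]]}}

```text
clock: 10.95
eef_pos: [462.5, -35.6, 39.3]
tcp_rot: [3.142, -0.0, -3.106]
contact_force: [-1.1, 0.5, -0.4]
opening: 0.469
grasp_force: 0.3
```

```bash
python3 - <<'E'
from h import *
s=r.sense();print(s['eef_pos'],s['contact_force'])
r.grab_frame('scene')
for d in r.silhouettes('scene','tile_mid')[:2]:
    ys,xs=np.nonzero(d['region']);print(d['score'],d['position'],xs.min(),xs.max(),ys.min(),ys.max())
E
```

```text
[462.54735808 -35.61159409  39.34771247] [-1.13098479  0.52500962 -0.37471614]
0.88 [261.7, 298.6] 258 323 235 279
```

{"op": "carry_out", "data": {"series": [[0, 0, 0, -0.02, 0, 0, 0.06], [0, 0, 0, -0.04, 0, 0.005, 0.06], [0, 0, 0, -0.06, 0, 0.01, 0.06], [0, 0, 0, -0.08, 0, 0.015, 0.06], [0, 0, 0, -0.1, 0, 0.02, 0.06], [0, 0, 0, -0.12, 0, 0.025, 0.06], [0, 0, 0, -0.14, 0, 0.025, 0.06], [0, 0, 0, -0.15, 0, 0.025, 0.06]]}}

```text
clock: 12.05
eef_pos: [500.2, -34.3, 33.2]
tcp_rot: [-3.142, 0.0, -3.106]
contact_force: [-0.5, -0.6, 0.1]
opening: 0.47
grasp_force: 0.0
```

{"op": "carry_out", "data": {"series": [[0, 0, 0, 0, 0, 0, 0.06], [0, 0, 0, 0, 0, 0, 0.06], [0, 0, 0, 0, 0, 0, 0.06]]}}

```text
clock: 12.42
eef_pos: [499.6, -34.3, 33.2]
tcp_rot: [3.142, -0.0, -3.106]
contact_force: [-0.3, -0.0, 1.3]
opening: 0.472
grasp_force: 0.0
```

```bash
python3 - <<'E'
from h import *
s=r.sense();print(s['eef_pos'],s['contact_force'])
im=r.grab_frame('scene')[:,:,::-1];im=im[160:320,220:400];cv2.imwrite('pics/s5.png',cv2.resize(im,None,fx=3.7,fy=3.7,interpolation=cv2.INTER_CUBIC))
for d in r.silhouettes('scene','tile_mid')[:2]:
    ys,xs=np.nonzero(d['region']);print(d['score'],d['position'],xs.min(),xs.max(),ys.min(),ys.max())
E
```

```text
[499.57310703 -34.30509688  33.18021526] [-0.27852838 -0.00286254  1.27244447]
0.65 [253.9, 308.6] 288 337 224 277
```

View pics/s5.png

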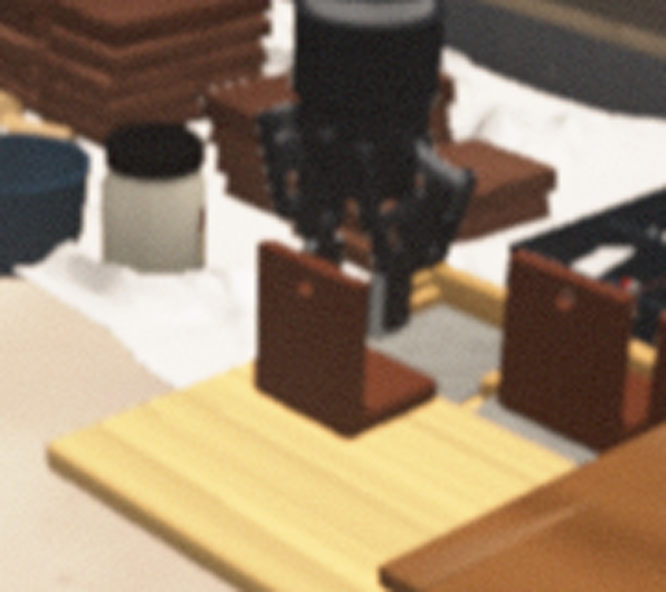

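{"op": "carry_out", "data": {"series": [[0, 0, 0, 0, 0, -0.1, 0.06], [0, 0, 0, 0, 0, -0.25, 0.06], [0, 0, 0, 0, 0, -0.45, 0.06], [0, 0, 0, 0, 0, -0.45, 0.06], [0, 0, 0, 0.25, 0, -0.45, 0.06], [0, 0, 0, 0.5, 0, -0.45, 0.06], [0, 0, 0, 0.75, 0, -0.45, 0.06], [0, 0, 0, 0.75, 0, -0.45, 0.06]]}}

```text
clock: 13.52
eef_pos: [307.0, -40.6, 144.2]
tcp_rot: [3.141, -0.004, -3.107]
contact_force: [0.4, 0.1, 0.0]
opening: 0.466
grasp_force: 0.0
```

```bash
python3 - <<'E'
from h import *
s=r.sense();print(s['eef_pos'],s['contact_force'])
t=.035;B=np.array([580.5,-31])
def P(u,v,z):
    d=ray('top',u,v,z)[:2]-B
    return np.round([d[0]*np.cos(t)+d[1]*np.sin(t),-d[0]*np.sin(t)+d[1]*np.cos(t)],1)
im=r.grab_frame('top')[:,:,::-1];cv2.imwrite('pics/top6.png',im)
for d in r.silhouettes('top','tile_mid')[:3]:
    m=d['region'];ys,xs=np.nonzero(m);print(d['score'],d['position'],xs.min(),xs.max(),ys.min(),ys.max())
    if d['score']>.3 and xs.mean()<360:
        for y in range(ys.min(),ys.max()+1,2):
            x=xs[ys==y];print(y,x.min(),x.max(),P(x.min()-.5,y,31),P(x.max()+.5,y,31),P((x.max()+x.min())/2,y,109))
E
```

```text
[306.98731657 -40.57811272 144.2100796 ] [0.43121469 0.06172473 0.02679881]
0.56 [212.0, 326.9] 307 350 193 228
193 310 342 [-46.1  33.7] [-47.4 -31.7] [-55.3   8.5]
195 308 343 [-50.   37.8] [-51.4 -33.5] [-59.    9.6]
197 307 343 [-53.9  39.9] [-55.4 -33.4] [-62.6  10.6]
199 307 343 [-57.9  40. ] [-59.3 -33.3] [-66.3  10.7]
201 307 343 [-61.9  40.1] [-63.3 -33.2] [-70.   10.8]
203 308 343 [-65.9  38.2] [-67.3 -33. ] [-73.7  10. ]
205 308 343 [-69.9  38.3] [-71.3 -32.9] [-77.3  10.1]
207 309 343 [-73.9  36.4] [-75.2 -32.8] [-81.    9.2]
209 309 343 [-77.8  36.5] [-79.2 -32.7] [-84.7   9.3]
211 309 343 [-81.8  36.6] [-83.2 -32.6] [-88.4   9.4]
213 308 343 [-85.7  38.7] [-87.1 -32.5] [-92.   10.5]
215 308 343 [-89.7  38.8] [-91.1 -32.3] [-95.7  10.6]
217 308 343 [-93.6  38.9] [-95.  -32.2] [-99.3  10.7]
219 308 344 [-97.6  39. ] [-99.  -34.1] [-103.     9.8]
221 308 349 [-101.5   39.1] [-103.2  -43.8] [-106.7    5.4]
223 308 350 [-105.5   39.2] [-107.2  -45.7] [-110.4    4.6]
225 308 349 [-109.4   39.3] [-111.1  -43.6] [-114.     5.6]
227 308 346 [-113.4   39.4] [-114.9  -37.5] [-117.6    8.4]
```

{"op": "carry_out", "data": {"series": [[0, 0, 0, -0.2, 0, 0, 0.06], [0, 0, 0, -0.4, 0, 0, 0.06], [0, 0, 0, -0.5, 0, 0.1, 0.06], [0, 0, 0, -0.5, 0, 0.3, 0.06], [0, 0, 0, -0.5, 0, 0.42, 0.06], [0, 0, 0, -0.5, 0, 0.5, 0.06], [0, 0, 0, -0.5, 0, 0.52, 0.06], [0, 0, 0, -0.5, 0, 0.52, 0.06]]}}

```text
clock: 14.62
eef_pos: [437.9, -36.5, 15.4]
tcp_rot: [3.142, -0.0, -3.106]
contact_force: [0.5, -0.5, -0.6]
opening: 0.472
grasp_force: 0.0
```

```bash
python3 - <<'E'
from h import *
s=r.sense();print(s['eef_pos'],s['contact_force'])
im=r.grab_frame('scene')
# dark finger pixels: lowest row per column
g=im.max(2).astype(int)
for u in range(270,312,3):
    col=np.nonzero(g[215:300,u]<62)[0];print(u,215+col.max() if len(col) else None,end='; ')
print()
x,y=s['eef_pos'][:2]
for z in(25,35,45,55,65):print(z,np.round([proj('scene',[x,y+q,z]) for q in(-27,27)],0).tolist())
E
```

```text
[437.93923129 -36.4821457   15.38799632] [ 0.52091868 -0.53191084 -0.61160271]
270 232; 273 234; 276 235; 279 240; 282 258; 285 257; 288 256; 291 248; 294 243; 297 250; 300 265; 303 266; 306 265; 309 252; 
25 [[301.0, 279.0], [282.0, 268.0]]
35 [[301.0, 275.0], [282.0, 264.0]]
45 [[301.0, 270.0], [282.0, 259.0]]
55 [[301.0, 265.0], [282.0, 254.0]]
65 [[301.0, 260.0], [282.0, 250.0]]
```

{"op": "carry_out", "data": {"series": [[0, 0, 0, -0.02, 0, 0.036, 0.06], [0, 0, 0, -0.04, 0, 0.036, 0.06], [0, 0, 0, -0.06, 0, 0.036, 0.06], [0, 0, 0, -0.08, -0.001, 0.036, 0.06], [0, 0, 0, -0.11, -0.003, 0.036, 0.06], [0, 0, 0, -0.14, -0.006, 0.036, 0.06], [0, 0, 0, -0.17, -0.008, 0.036, 0.06], [0, 0, 0, -0.2, -0.01, 0.036, 0.06]]}}

```text
clock: 15.68
eef_pos: [481.4, -36.9, 5.5]
tcp_rot: [3.141, -0.01, -3.106]
contact_force: [-0.3, -0.2, -0.6]
opening: 0.473
grasp_force: 0.6
```

```bash
python3 - <<'E'
from h import *
s=r.sense();print(s['eef_pos'],s['contact_force'])
r.grab_frame('scene')
for d in r.silhouettes('scene','tile_mid')[:3]:
    ys,xs=np.nonzero(d['region']);print(d['score'],d['position'],xs.min(),xs.max(),ys.min(),ys.max())
x0=-75
t=.035
for h in(-75,-65):
  for n,p in (('heelR',(h,-36,16)),('toeR',(h+70,-36,18)),('topL',(h,36,110)),('topR',(h,-36,110))):
    w=[580.5+p[0]*np.cos(t)-p[1]*np.sin(t),-31+p[0]*np.sin(t)+p[1]*np.cos(t),p[2]];print(h,n,np.round(proj('scene',w),1))
E
```

```text
[481.40197781 -36.92239937   5.48857122] [-0.34964772 -0.2318167  -0.56354847]
0.69 [253.8, 327.5] 304 347 231 269
-75 heelR [328.9 273.5]
-75 toeR [352.5 261.6]
-75 topL [304.7 217.8]
-75 topR [331.7 229.5]
-65 heelR [332.4 271.9]
-65 toeR [355.7 260.1]
-65 topL [308.3 216.5]
-65 topR [335.3 228.1]
```

{"op": "carry_out", "data": {"series": [[0, 0, 0, -0.03, 0, 0, 0.06], [0, 0, 0, -0.06, 0, 0, 0.06], [0, 0, 0, -0.09, 0, 0, 0.06], [0, 0, 0, -0.12, 0, 0, 0.06], [0, 0, 0, -0.15, 0, 0, 0.06], [0, 0, 0, -0.175, 0, 0, 0.06], [0, 0, 0, -0.175, 0, 0, 0.06], [0, 0, 0, -0.175, 0, 0, 0.06]]}}

```text
clock: 16.77
eef_pos: [531.0, -35.7, 6.6]
tcp_rot: [-3.142, -0.0, -3.106]
contact_force: [-1.7, -0.8, -0.7]
opening: 0.466
grasp_force: 0.0
```

```bash
python3 - <<'E'
from h import *
s=r.sense();print(s['eef_pos'],s['contact_force'])
r.grab_frame('scene')
for d in r.silhouettes('scene','tile_mid')[:3]:
    ys,xs=np.nonzero(d['region']);print(d['score'],d['position'],xs.min(),xs.max(),ys.min(),ys.max())
t=.035
for h in(-40,-29):
  for n,p in (('heelR',(h,-36,19)),('toeR',(h+70,-36,19)),('topL',(h,36,112)),('topR',(h,-36,112))):
    w=[580.5+p[0]*np.cos(t)-p[1]*np.sin(t),-31+p[0]*np.sin(t)+p[1]*np.cos(t),p[2]];print(h,n,np.round(proj('scene',w),1))
E
```

```text
[531.00061616 -35.67769066   6.58427496] [-1.71569301 -0.8459378  -0.72608551]
0.65 [248.0, 344.2] 321 354 224 261
-40 heelR [341.  266.5]
-40 toeR [363.6 256. ]
-40 topL [317.2 212.5]
-40 topR [344.2 223.7]
-29 heelR [344.7 264.8]
-29 toeR [367.  254.4]
-29 topL [321.  211.2]
-29 topR [348.  222.2]
```

{"op": "carry_out", "data": {"series": [[0, 0, 0, -0.008, 0, 0, 0.06], [0, 0, 0, -0.016, 0, 0, 0.06], [0, 0, 0, -0.024, 0, 0, 0.06], [0, 0, 0, -0.03, 0, 0, 0.06], [0, 0, 0, -0.03, 0, 0, 0.06], [0, 0, 0, -0.03, 0, 0, 0.06]]}}

```text
clock: 17.62
eef_pos: [538.7, -35.4, 6.7]
tcp_rot: [-3.142, 0.0, -3.106]
contact_force: [-1.4, -0.3, -1.2]
opening: 0.467
grasp_force: 0.0
```

{"op": "carry_out", "data": {"series": [[0, 0, 0, -0.004, 0, 0, 0.06], [0, 0, 0, -0.008, 0, 0, 0.06], [0, 0, 0, -0.008, 0, 0, 0.06], [0, 0, 0, -0.008, 0, 0, 0.06]]}}

```text
clock: 18.12
eef_pos: [539.2, -35.4, 6.5]
tcp_rot: [3.141, -0.002, -3.106]
contact_force: [-6.3, -0.0, 4.0]
opening: 0.47
grasp_force: 0.9
```

{"op": "carry_out", "data": {"series": [[0, 0, 0, -0.004, 0, 0, 0.06], [0, 0, 0, -0.008, 0, 0, 0.06], [0, 0, 0, -0.008, 0, 0, 0.06], [0, 0, 0, -0.008, 0, 0, 0.06]]}}

```text
clock: 18.62
eef_pos: [539.2, -35.3, 6.3]
tcp_rot: [3.141, -0.006, -3.106]
contact_force: [-12.2, -0.6, 8.4]
opening: 0.467
grasp_force: 2.0
```

{"op": "carry_out", "data": {"series": [[0, 0, 0, 0.02, 0, 0, 0.06], [0, 0, 0, 0.06, 0, 0, 0.06], [0, 0, 0, 0.15, 0, 0, 0.06], [0, 0, 0, 0.3, 0, 0, 0.06], [0, 0, 0, 0.45, 0, -0.2, 0.06], [0, 0, 0, 0.6, 0, -0.4, 0.06], [0, 0, 0, 0.8, 0, -0.6, 0.06], [0, 0, 0, 0.9, 0, -0.6, 0.06]]}}

```text
clock: 19.62
eef_pos: [318.0, -43.5, 159.1]
tcp_rot: [-3.141, 0.006, -3.106]
contact_force: [0.7, -0.2, -0.1]
opening: 0.474
grasp_force: 0.0
```

```bash
python3 - <<'E'
from h import *
s=r.sense();print(s['eef_pos'],s['contact_force'])
a=r.grab_frame('top')[:,:,::-1][130:230,286:466];b=r.grab_frame('scene')[:,:,::-1][190:290,270:450]
cv2.imwrite('pics/f.png',cv2.resize(np.vstack([a,b]),None,fx=3,fy=3,interpolation=cv2.INTER_CUBIC))
E
```

```text
[318.00688935 -43.49319002 159.09206051] [ 0.68773224 -0.21018387 -0.10806825]
```

View pics/f.png

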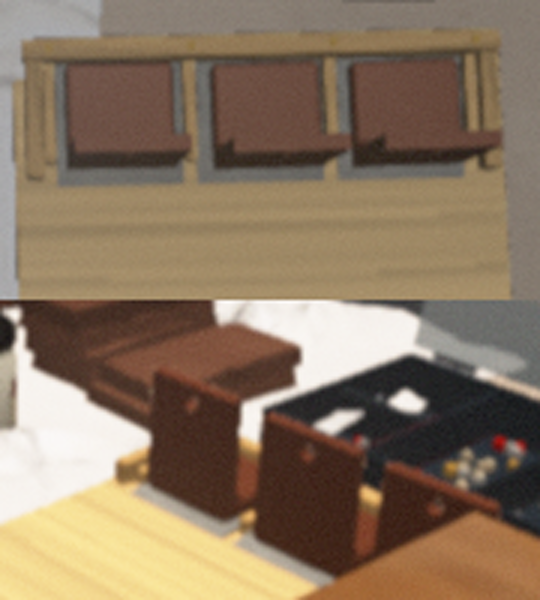

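The tile stands upright and square in the left bay, with its toe at the rail and roughly equal gaps on both sides (columns 66 to 175 in a bay spanning about 58 to 183). It lines up with the other two tiles, and they haven't moved.

```bash
python3 -c "
from rig import r
print(r.sign_off())"
```

```text
the job is handed in; nothing more can be done
None
```

The third tile was slid over, tipped onto its foot and pushed to the back rail; in the last pictures it stands square and centred in the left bay, and the job is handed in (no verdict was returned).

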